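# Weigh out chocolate bars on the pan scale

## Robot

A 6-joint arm with a two-finger parallel gripper is mounted at the origin on the work surface. World frame = base frame: x ahead of the robot, y to its left, z up, the work surface at z = 0. Lengths are in m, angles in rad, forces in N, time in s.
With the tool pointing down it reaches from about 0.35 to 0.85 m from the base axis. Payload 8.1 kg.
Tool frame: the origin (TCP) lies between the finger pads; the fingertips stand 25 mm ahead of it and the grasp point (between the pads) lies 6 mm ahead of it; z points along the fingers, y is the line along which they close (so a half turn about z gives the same grasp; the last joint's range is limited). The gripper opens to 93 mm and grips with 3 to 60 N. Pads are 15 mm wide; open, the fingers measure 128 mm over their backs; the gripper's body (75 mm by 188 mm) begins 65 mm behind the grasp point.
Start: joints at [1.077, 0.13, 1.488, -0, 1.523, -0.085], TCP at [0.238, 0.551, 0.244] pointing down, gripper open.
Joint ranges: [-2.96, 2.96], [-0.89, 2.26], [0.02, 2.5], [-1.34, 4.48], [0, 2.73], [-2.66, 2.66]. Speed limits (rad/s): [2.39, 2.39, 2.79, 3.14, 3.14, 3.14].

## Interface

Orientations are given as a rotation vector (axis times angle).
In Python, from plant import robot gives the robot as it stands.
- The arm moves only by the tool arm_command, never from a script. Its argument "increments" is text: rows parted by semicolons, each of 5 numbers parted by spaces: the closure, from 0 (fully open) to 1 (shut), then the shift along the tool's x, y, z in mm, then the turn about the tool's z in rad. A call has 1 to 5 rows; each row is the pose to reach, as a shift and turn from the pose commanded when the call began, along the tool's axes at that moment; what a row does not reach only later rows make up. A row lasts 1/10 s, in which the tool goes at most 50 mm and 8.59 degrees, less where a joint would pass 70% of its speed; a pose out of reach is approached as far as the arm can. A call with a gripper value outside its range is refused whole. The fingers move at their own pace and stop on an object; "grip_force" is the grip in N (left out, the last holds). Time passes only in rows, so rows that repeat a pose let the fingers close. It gives the time, the measured TCP pose, the force, the opening and the grip force at its end, in the units of the state.
- robot.read_state(): the state, without advancing time (a new reading comes with each control period).
- robot.read_camera(name): name is "scene" or "top"; returns the picture (384x512x3 uint8, blue, green, red); there is no depth.
- robot.camera_model(name): a dict with "fx", "fy", "cx", "cy" (pixels), "D" ([k1, k2, p1, p2, k3] as OpenCV has them; the pictures are not rectified), "eye" and "rotation" of the camera in the world. Camera axes: x right, y down, z forward; pixel columns grow to the right and rows downward; lengths in m; the calibration is good to about 2 mm. A picture is of the moment at which its call begins. camera_model takes no time and is no camera call.
- robot.close_job(): hands the job in; it is judged then, once.
The state is a dict: "t": time; "q": joint angles; "dq": joint speeds; "joint_torque": joint torques, N m; "tool_pos": TCP position; "orientation": TCP orientation; "force": force on the tool from outside, world axes, zero at the start; "wrist_torque": the same for the moment, N m; "opening": finger opening in m; "gripper_force": force on a finger pad.
Only numpy, scipy, OpenCV 4.12 (cv2) and the standard library are available. Lean on these libraries where they do the work, as an engineer would, in place of code of your own. Each camera call takes 0.05 s, during which the arm holds its last target. There are 200 camera calls.

## Task

Weigh out the chocolate for this batch: lift the steel pail off the scale's hook and stand it upright on the counter so that it is not weighed, and move bars from the grooved wooden block onto the scale pan, beside the tin of nuts that is already on it, until the needle rests inside the broad dark mark on the dial. Bars you use must lie flat and wholly on the pan, the others must stay in the grooves of the block; leave the tin standing on the pan, do not lean on the pan, and leave the mug, canister and pepper mill alone.

Things in the scene. Friction and masses are not known exactly. Their poses are not given: they have to be found in the camera images.
- needle (a joint): Brass needle on the scale's white dial (120 mm disc right of the pan (-y), facing up and away from the robot). Rad: 0 = empty, needle at the dial's top; grows clockwise, 0.45 rad per 100 g on the pan (one tick per 100 g), 1 rad per 6.7 mm of pan travel. The broad dark mark spans 1.6 to 2.0 rad (356 to 444 g). Settles in 0.5 s; true only when just the load touches the pan.
- pan: Sprung steel pan, 200 mm (x) by 280 mm (y), flat; 6 mm lip on its far edge and sides, none towards the block. Origin: centre of its top face; x away from the block. Sinks straight down 3 mm per 100 g (327 N/m), travel 32 mm. Starts 4 mm beyond the block's edge; empty, its top is 2 mm below the groove floors.
- edge (a point): Middle of the block's edge nearest the pan, at groove-floor height, 70 mm above the counter. x points from block to pan, y along the edge, z up. The fixed wooden block spans x -170 to 0, y -140 to 140 mm here; five straight grooves along x, open at both ends, centred at y = -104, -52, 0, 52, 104 mm, 45 mm wide between ribs 7 mm wide, 6 mm high.
- long_a: Long chocolate bar, dark brown, 110 mm long (x), 42 mm wide (y), 26 mm high. Hidden mass 127 to 180 g. Origin: centre of the underside. Starts in a groove, its front end 7 to 14 mm short of the edge. Bars lie one to a groove, in any order, 10 mm apart: no room for fingers between, but a closed gripper fits in the groove behind.
- long_b: Long chocolate bar, dark brown, 110 mm long (x), 42 mm wide (y), 26 mm high. Hidden mass 127 to 180 g. Origin: centre of the underside. Starts in a groove, its front end 7 to 14 mm short of the edge. 
- long_c: Long chocolate bar, dark brown, 110 mm long (x), 42 mm wide (y), 26 mm high. Hidden mass 127 to 180 g. Origin: centre of the underside. Starts in a groove, its front end 7 to 14 mm short of the edge. 
- short_a: Short half chocolate bar, dark brown, 60 mm long (x), 42 mm wide (y), 26 mm high. Hidden mass 55 to 78 g. Origin: centre of the underside. Starts in a groove, its front end 32 to 39 mm short of the edge. 
- short_b: Short half chocolate bar, dark brown, 60 mm long (x), 42 mm wide (y), 26 mm high. Hidden mass 55 to 78 g. Origin: centre of the underside. Starts in a groove, its front end 32 to 39 mm short of the edge. 
- tin: Closed round metal tin of nuts, 60 mm across, 50 mm high, standing on the far part of the pan (its centre 162 to 167 mm past the edge) and weighed with the rest. Hidden mass 65 to 195 g. Origin: centre of its underside.
- pail: Small steel pail hanging by its rigid bail (in its x-z plane) on the pan's hook. 68 mm across, 45 mm high; bail 12 mm wide in y, crest underside 85, top 93 mm up; wooden grip 20 x 20 mm on it, 93 to 123 mm up. Hidden mass 150 to 260 g. Origin: centre of underside. From its rim to the crest 40 mm are clear. As it is lifted the pan and hook rise with it, 3 mm per 100 g.
- hook (a point): Top of the hook's peg where the pail hangs (190 mm along +y of edge, 60 mm past it); moves with the pan, 120 mm above the counter when empty. Peg 10 mm thick, runs along +y from a post at the pan's +y side (12 mm wide, y 140 to 148 mm of edge) and ends in a tip (y 208 to 214 mm) that rises 10 mm above the peg's top.
- mug: White mug, 80 mm across, 95 mm high, on the counter; bystander. Origin: centre of its underside.
- canister: White canister with wooden lid, 110 mm across, 124 mm high; bystander. Origin: centre of its underside.
- mill: Dark wooden pepper mill, 56 mm across, 165 mm high; bystander. Origin: centre of its underside.
Things that resemble listed ones, but are neither listed nor needed, are in the scene too. What is shaped like the short_b but blue, pink or yellow is not meant.

How it is judged:
By the outcome, as a careful person would: the job done as asked, in the order asked, and still so for the second after the job is handed in, with the robot touching nothing.
It also fails if it takes over 64 s, if anything falls off the work surface, if the arm or the gripper's body presses on something with over 40 N, if the wrist force passes 120 N, or if a joint passes its speed limit or range.

## Working session

There is one attempt and no reset: what is moved stays moved. The work goes in short steps, Python scripts to look and compute and a tool call to move; the robot and the scene stay as the last step left them, time stands still between calls to the robot, and variables do not carry over. Pictures are saved under pics/ and viewed, at most 10 in all, crops included, and the job is handed in when it is done.

Besides the shell and the picture viewer there is one more tool, called after ">>>" by a JSON object that holds its "name" and its "arguments", one argument or row to a line. arm_command: Moves the arm, as the interface text tells. Its arguments: {"type":"object","properties":{"increments":{"type":"string"},"grip_force":{"type":"number"}},"required":["increments"]}

```bash
ls; mkdir -p pics; cat > h.py <<'E'
import numpy as np,cv2
from plant import robot
def cam(n):
    m=robot.camera_model(n);K=np.array([[m['fx'],0,m['cx']],[0,m['fy'],m['cy']],[0,0,1.]])
    return K,np.array(m['D'],float),np.array(m['eye'],float),np.array(m['rotation'],float)
def ray(n,uv):
    K,D,e,R=cam(n);p=cv2.undistortPoints(np.array(uv,float).reshape(-1,1,2),K,D).reshape(-1,2)
    return e,np.c_[p,np.ones(len(p))]@R.T
def onz(n,uv,z):
    e,d=ray(n,uv);return e+d*((z-e[2])/d[:,2])[:,None]
def proj(n,P):
    K,D,e,R=cam(n);P=np.atleast_2d(P).astype(float)
    return cv2.projectPoints((P-e)@R,np.zeros(3),np.zeros(3),K,D)[0].reshape(-1,2)
E
python3 - <<'E'
from h import *
for n in('scene','top'):
    im=robot.read_camera(n);cv2.imwrite(f'pics/{n}0.png',im);K,D,e,R=cam(n);print(n,K[0,0],e,R.round(3).tolist(),D)
s=robot.read_state();print({k:np.round(v,3) for k,v in s.items()})
a=cv2.imread('pics/scene0.png');cv2.imwrite('pics/scene0b.png',cv2.resize(a,(800,600)))
a=cv2.imread('pics/top0.png');cv2.imwrite('pics/top0b.png',cv2.resize(a,(800,600)))
E
```

```text
pics
scene 479.82756153259396 [1.01580382 0.76824456 1.26242042] [-0.711, -2.733, 0.938] [-0.04784353  0.          0.          0.          0.        ]
top 472.7804493848754 [ 0.18585923 -0.03018409  1.91596974] [-2.146, 2.061, -0.227] [-0.18598086  0.          0.          0.          0.        ]
{'t': np.float64(0.1), 'q': array([ 1.077,  0.131,  1.489,  0.   ,  1.523, -0.085]), 'dq': array([ 0.001, -0.002, -0.003, -0.001, -0.   , -0.001]), 'joint_torque': array([ 1.0000e-03, -5.6134e+01, -4.9310e+01,  7.7000e-02,  2.9000e-02,
       -0.0000e+00]), 'tool_pos': array([0.238, 0.55 , 0.243]), 'orientation': array([-6.380e-01, -3.076e+00,  3.000e-03]), 'force': array([-0.367,  1.021, -0.435]), 'wrist_torque': array([-0.049, -0.057,  0.037]), 'gripper_force': np.float64(0.0), 'opening': np.float64(0.093)}
```

View pics/scene0b.png

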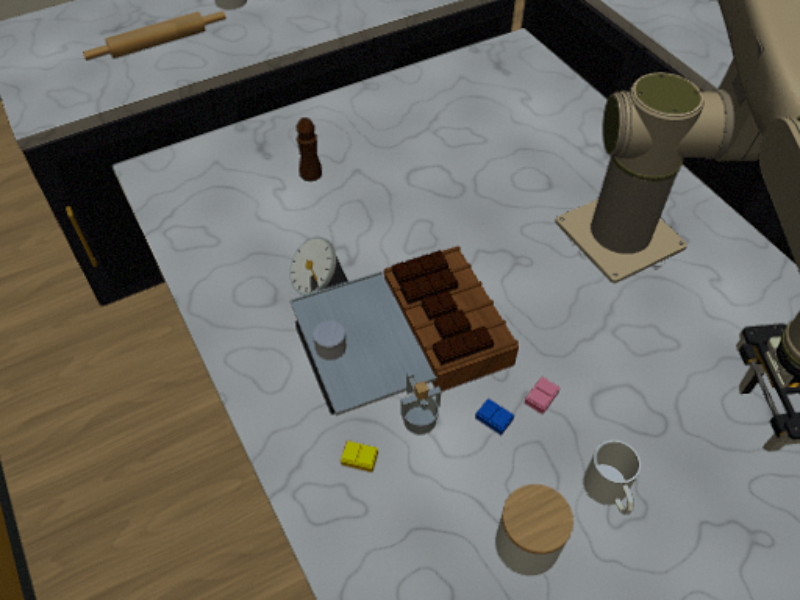

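View pics/top0b.png

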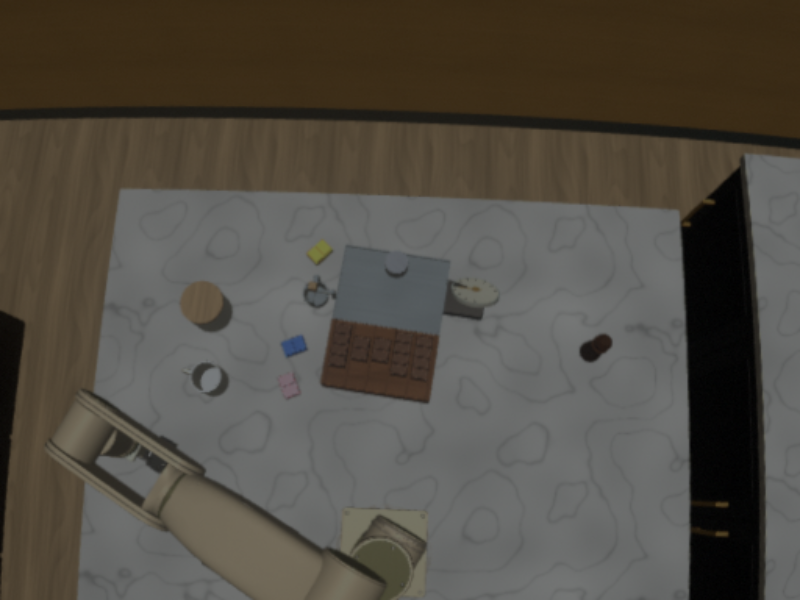

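The scene view (800x600) shows the pan, with the tin at (330,338), the pail at (420,405) and the dial at (315,265). The block carries three long bars at (420,265), (428,286) and (462,345), and two short bars at (438,303) and (452,322). The blue, pink and yellow half-bars are decoys. I'll enlarge the working area before measuring.

```bash
sed -i "s/np.array(m\['rotation'\],float)/cv2.Rodrigues(np.array(m['rotation'],float))[0]/" h.py
python3 - <<'E'
from h import *
for n in('scene','top'):
    K,D,e,R=cam(n);print(n,R.round(3).tolist(), proj(n,[0.238,0.551,0.244]))
a=cv2.imread('pics/scene0.png')[145:285,180:340];b=cv2.imread('pics/top0.png')[150:265,185:325]
a=cv2.resize(a,(640,560),interpolation=cv2.INTER_CUBIC);cv2.imwrite('pics/sc.png',a)
b=cv2.resize(b,None,fx=5,fy=5,interpolation=cv2.INTER_CUBIC);cv2.imwrite('pics/tc.png',np.clip(b*1.6,0,255).astype('uint8'))
E
```

```text
scene [[-0.873, 0.383, -0.302], [0.488, 0.689, -0.535], [0.003, -0.615, -0.789]] [[488.56866752 262.25242488]]
top [[0.04, -0.975, 0.217], [-0.999, -0.039, 0.008], [0.001, -0.217, -0.976]] [[ 93.05352896 282.67622582]]
```

View pics/sc.png

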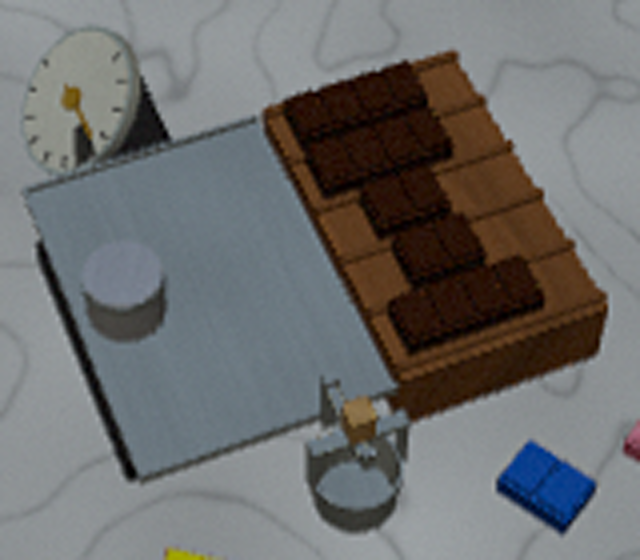

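View pics/tc.png

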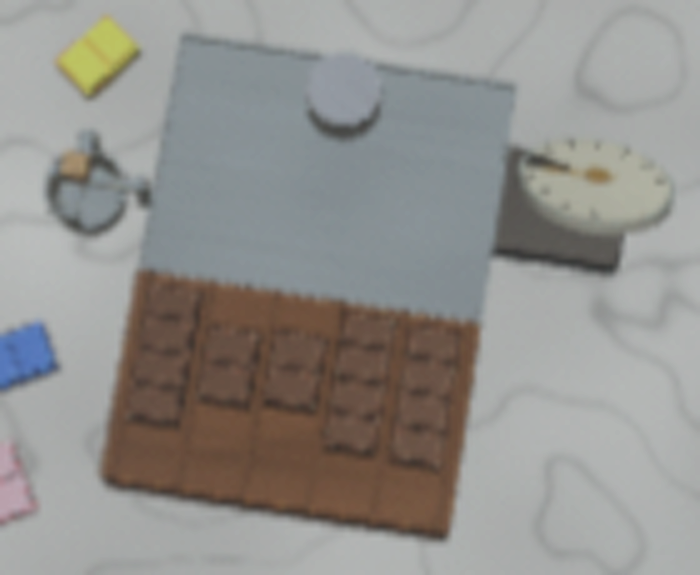

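The block order from +y to -y is long, short, short, long, long. The pail's wooden grip is at scene crop (359,418) and top crop (75,163). The needle already sits past the pivot towards the mark because the pail still hangs on the hook. Next I'll measure the block frame, the pail and the dial.

```bash
cat >> h.py <<'E'
def tri(us,ut):
    (a,d),(b,f)=ray('scene',[us]),ray('top',[ut]);d=d[0]/np.linalg.norm(d[0]);f=f[0]/np.linalg.norm(f[0])
    s,t=np.linalg.lstsq(np.c_[d,-f],b-a,rcond=None)[0];p,q=a+s*d,b+t*f
    return (p+q)/2,np.linalg.norm(p-q)
E
python3 - <<'E'
from h import *
S=lambda x,y:((x+.5)/4-.5+180,(y+.5)/4-.5+145); T=lambda x,y:((x+.5)/5-.5+185,(y+.5)/5-.5+150)
sc={'fr-':S(266,108),'bk-':S(456,53),'bk+':S(606,305),'fr+':S(392,377)}
tp={'fr+':T(138,270),'fr-':T(480,322)}
for k in sc: print(k,'scene z.076',onz('scene',[sc[k]],.076)[0].round(4), 'tri' if k in tp else '', tri(sc[k],tp[k]) if k in tp else '')
for k in tp: print(k,'top z.076',onz('top',[tp[k]],.076)[0].round(4))
for nm,s,t in [('grip',S(359,405),T(74,160)),('tintop',S(123,272),T(345,90)),('dial',S(71,97),T(598,175)),('panfar-',S(27,190),T(515,87)),('panfar+',S(138,478),T(183,37))]:
    print(nm,*tri(s,t))
sc0=cv2.imread('pics/scene0.png');tp0=cv2.imread('pics/top0.png')
def blobs(im,off):
    h=cv2.cvtColor(im,cv2.COLOR_BGR2HSV)
    return h
h=blobs(sc0,0);print('hsv grip',h[250:253,268:272].tolist());
print('hsv block',h[215,305].tolist(),h[225,270].tolist(),'choc',h[205,290].tolist())
for nm,(x,y),z in [('blue',S(546,475),.02),('yellow',(359*.64,456*.64),.02)]:print(nm,onz('scene',[(x,y)],z))
print('mug',onz('scene',[(617*.64,462*.64)],.095),'can',onz('scene',[(537*.64,518*.64)],.124))
E
```

```text
fr- scene z.076 [ 0.5507 -0.1133  0.076 ] tri (array([ 0.55003155, -0.1189505 ,  0.07058891]), np.float64(0.004205655275235594))
bk- scene z.076 [ 0.3851 -0.0891  0.076 ]  
bk+ scene z.076 [0.4207 0.1786 0.076 ]  
fr+ scene z.076 [0.5927 0.1548 0.076 ] tri (array([0.58664813, 0.15232657, 0.06612791]), np.float64(0.0072334774448703214))
fr+ top z.076 [0.5818 0.1538 0.076 ]
fr- top z.076 [ 0.5506 -0.12    0.076 ]
grip [0.65045104 0.20147947 0.15095971] 0.0007650813183553795
tintop [ 0.72939757 -0.00547789  0.10376538] 0.0003388865744484379
dial [ 0.67904706 -0.2132745   0.06039088] 0.000314382790932072
panfar- [ 0.75053169 -0.14367436  0.05956676] 0.0014117981651871946
panfar+ [0.78559725 0.12977794 0.05536335] 0.0028409531845711555
hsv grip [[[18, 124, 134], [18, 128, 126], [19, 131, 125], [19, 133, 119]], [[19, 139, 119], [20, 149, 84], [18, 169, 68], [16, 165, 71]], [[17, 167, 75], [17, 154, 76], [17, 156, 77], [17, 159, 74]]]
hsv block [8, 200, 28] [110, 15, 99] choc [0, 255, 18]
blue [[0.5173339  0.25354215 0.02      ]]
yellow [[0.78065445 0.21087971 0.02      ]]
mug [[0.41902998 0.46802608 0.095     ]] can [[0.605297   0.48857413 0.124     ]]
```

```bash
cat >> h.py <<'E'
E0=np.array([.568,.020,.070]);YAW=np.radians(-7.4);c,s_=np.cos(YAW),np.sin(YAW)
B=np.array([[c,-s_,0],[s_,c,0],[0,0,1]])
def b2w(p): return E0+B@np.array(p,float)
def w2b(p): return (np.array(p,float)-E0)@B
def go(target,yd=None):
    "shift (tool mm) and turn to bring TCP to world target with tool y along angle yd (deg)"
    s=robot.read_state();R=cv2.Rodrigues(np.array(s['orientation'],float))[0]
    a=np.degrees(np.arctan2(R[1,1],R[0,1]))
    print('tcp',s['tool_pos'].round(4),'blk',(w2b(s['tool_pos'])*1e3).round(1),'tilt',R[:,2].round(3),'shift',((np.array(target)-s['tool_pos'])@R*1e3).round(1),'turn',None if yd is None else np.radians(a-yd).round(3),'yang',a.round(2))
E
python3 - <<'E'
from h import *
go([.651,.2012,.20],82.6)
q=lambda n,p:(((proj(n,b2w(p))-(np.array([180,145]) if n=='scene' else np.array([185,150])))*(4 if n=='scene' else 5)).round(0).tolist())
for nm,p in [('fr+rib',[0,.14,.006]),('fr-rib',[0,-.14,.006]),('bk+',[-.17,.14,.006]),('bk-',[-.17,-.14,.006]),('post',[.06,.144,.042]),('hooktip',[.06,.211,.05]),('pailc rim',[.06,.19,0]),('griptop',[.06,.19,.079]),('pfar-',[.204,-.14,-.008]),('pfar+',[.204,.14,-.008])]: print(nm,q('scene',p),q('top',p))
# dial
im=cv2.imread('pics/scene0.png');m=cv2.inRange(cv2.cvtColor(im,cv2.COLOR_BGR2HSV),(0,0,120),(60,70,255));m[:,:180]=0;m[:145]=0;m[192:]=0;m[:,222:]=0
cs=max(cv2.findContours(m,0,1)[0],key=cv2.contourArea);print(cv2.fitEllipse(cv2.convexHull(cs)))
C=np.array([.679,-.2133,.0604])
hull=cv2.convexHull(cs).reshape(-1,2)
e,d=ray('scene',hull)
for t in range(20,80,5):
    t=np.radians(t);n=B@np.array([np.cos(t),0,np.sin(t)]);P=e+d*(((C-e)@n)/(d@n))[:,None];cc=cv2.fitEllipse(((P-C)@np.c_[B@[0,1,0],B@[-np.sin(t),0,np.cos(t)]]*1e4).astype('float32'));print(np.degrees(t).round(),np.round(cc[1],0),np.round(cc[0],0))
E
```

```text
tcp [0.2383 0.5502 0.2427] blk [-395.3  483.3  172.7] tilt [-0.001 -0.001 -1.   ] shift [-517.4 -156.1   42.9] turn -0.28 yang 66.58
fr+rib [[401.0, 376.0]] [[130.0, 263.0]]
fr-rib [[262.0, 102.0]] [[476.0, 321.0]]
bk+ [[610.0, 304.0]] [[90.0, 471.0]]
bk- [[453.0, 44.0]] [[442.0, 532.0]]
post [[328.0, 380.0]] [[135.0, 179.0]]
hooktip [[365.0, 452.0]] [[51.0, 162.0]]
pailc rim [[351.0, 463.0]] [[84.0, 183.0]]
griptop [[354.0, 405.0]] [[73.0, 157.0]]
pfar- [[22.0, 186.0]] [[514.0, 83.0]]
pfar+ [[136.0, 477.0]] [[178.0, 28.0]]
((198.6815948486328, 169.52227783203125), (23.674158096313477, 35.62330627441406), 22.409812927246094)
20.0 [1033. 2266.] [54.  5.]
25.0 [1056. 1930.] [58. 15.]
30.0 [1080. 1685.] [58. 21.]
35.0 [1104. 1498.] [57. 25.]
40.0 [1129. 1352.] [56. 27.]
45.0 [1155. 1237.] [54. 29.]
50.0 [1142. 1184.] [51. 30.]
55.0 [1066. 1211.] [49. 31.]
60.0 [1004. 1241.] [46. 32.]
65.0 [ 953. 1273.] [43. 33.]
70.0 [ 910. 1307.] [40. 35.]
75.0 [ 876. 1344.] [36. 36.]
```

>>> {"name": "arm_command", "arguments": {
  "increments": "0.4 -45 -14 0 -0.06; 0.4 -90 -28 0 -0.12; 0.4 -135 -42 0 -0.18; 0.4 -180 -56 0 -0.24; 0.4 -225 -70 0 -0.28",
  "grip_force": 20
}}

```text
t: 0.6
tool_pos: [0.418, 0.3954, 0.2432]
orientation: [-0.198, -3.135, 0.001]
force: [1.1, 0.7, -0.2]
opening: 0.0585
gripper_force: 0.0
```

```bash
cat >> h.py <<'E'
def needle(im,save=None,t=49):
    t=np.radians(t);C=np.array([.679,-.2133,.0604]);u,v=B@[0,1,0],B@[-np.sin(t),0,np.cos(t)]
    g=np.linspace(-.062,.062,249);X,Y=np.meshgrid(g,-g);P=C+X[...,None]*u+Y[...,None]*v
    uv=proj('scene',P.reshape(-1,3)).reshape(249,249,2).astype('float32')
    w=cv2.remap(im,uv[...,0],uv[...,1],cv2.INTER_CUBIC)
    if save: cv2.imwrite(save,cv2.resize(w,(498,498)))
    return w
E
python3 - <<'E'
from h import *
go([.651,.2012,.20],82.6)
needle(cv2.imread('pics/scene0.png'),'pics/n0.png')
E
```

```text
tcp [0.418  0.3954 0.2432] blk [-197.1  352.9  173.2] tilt [-0.001 -0.    -1.   ] shift [-255.6 -163.3   43.2] turn 0.003 yang 82.77
```

View pics/n0.png

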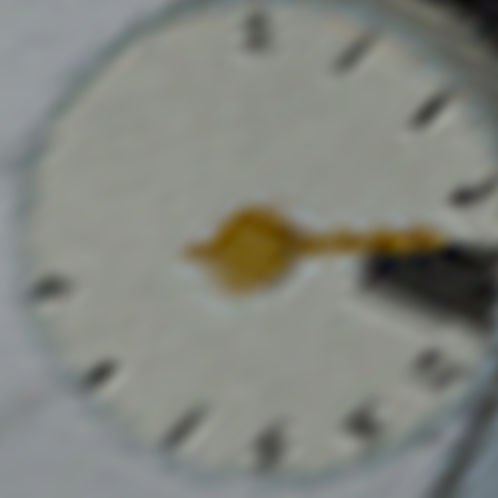

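The rectified dial has its pivot at (250,247), the zero tick at (257,30), the needle tip at (440,238) and the dark mark at right. The needle reads about 1.55 rad, roughly 345 g with the pail on. That puts the grip top near z = 0.148, which agrees with the triangulated height.

>>> {"name": "arm_command", "arguments": {
  "increments": "0.4 -42 -27 0 0; 0.4 -84 -54 0 0; 0.4 -126 -81 0 0; 0.4 -168 -108 0 0; 0.4 -210 -135 0 0"
}}

```text
t: 1.1
tool_pos: [0.6091, 0.2344, 0.2431]
orientation: [-0.202, -3.134, 0.0]
force: [1.0, 1.3, 0.9]
opening: 0.0557
gripper_force: 0.0
```

>>> {"name": "arm_command", "arguments": {
  "increments": "0.4 -30 -18 20 0; 0.4 -45.5 -28 43 0; 0.4 -45.5 -28 43 0; 0.4 -45.5 -28 43 0"
}}

```text
t: 1.5
tool_pos: [0.6487, 0.2022, 0.1993]
orientation: [-0.203, -3.132, 0.001]
force: [-0.3, -0.3, 1.1]
opening: 0.0557
gripper_force: 0.0
```

```bash
python3 - <<'E'
from h import *
go([.6505,.2015,.148],82.6)
a=robot.read_camera('scene');b=robot.read_camera('top')
a=cv2.resize(a[180:280,230:330],(500,500),interpolation=2);b=cv2.resize(b[160:220,170:230],(500,500),interpolation=2)
cv2.imwrite('pics/g.png',cv2.resize(np.hstack([a,b]),(800,400)))
E
```

```text
tcp [0.6487 0.2022 0.1993] blk [ 56.6 191.1 129.3] tilt [-0.003 -0.    -1.   ] shift [-2.  -0.4 51.3] turn -0.0 yang 82.57
```

View pics/g.png

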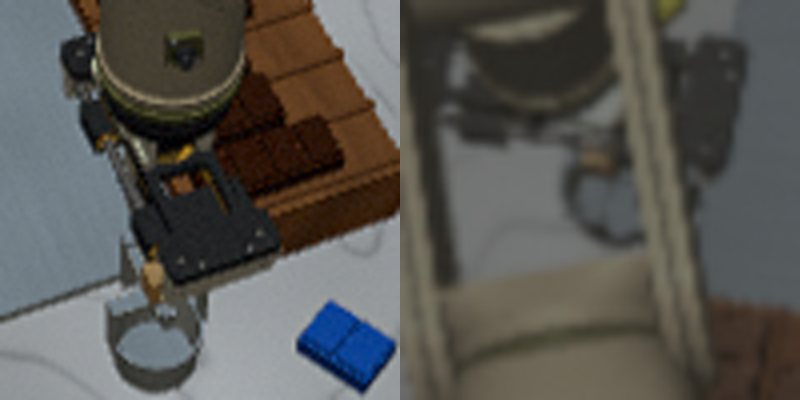

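The left panel shows the gripper hovering over the wooden grip at (153,275). The fingers are lined up with it. I'll go down and close.

>>> {"name": "arm_command", "arguments": {
  "increments": "0.4 -2 0 30 0; 0.4 -2 0 51 0; 0.4 -2 0 51 0; 0.95 -2 0 51 0; 0.95 -2 0 51 0",
  "grip_force": 20
}}

```text
t: 2.1
tool_pos: [0.6525, 0.203, 0.1523]
orientation: [0.201, 3.132, 0.002]
force: [-0.5, -0.3, 0.7]
opening: 0.0443
gripper_force: 0.0
```

>>> {"name": "arm_command", "arguments": {
  "increments": "0.95 0 0 0 0; 0.95 0 0 0 0; 0.95 0 0 0 0",
  "grip_force": 20
}}

```text
t: 2.4
tool_pos: [0.6519, 0.2022, 0.1504]
orientation: [0.202, 3.134, 0.0]
force: [-0.8, -1.3, 2.2]
opening: 0.0204
gripper_force: 0.9
```

>>> {"name": "arm_command", "arguments": {
  "increments": "0.95 0 0 0 0; 0.95 0 0 0 0; 0.95 0 0 -6 0; 0.95 0 0 -12 0; 0.95 0 0 -18 0",
  "grip_force": 25
}}

```text
t: 2.9
tool_pos: [0.6513, 0.2021, 0.1679]
orientation: [-0.202, -3.134, 0.0]
force: [-0.3, -0.4, -2.6]
opening: 0.0198
gripper_force: 25.0
```

>>> {"name": "arm_command", "arguments": {
  "increments": "0.95 0 0 -8 0; 0.95 0 0 -8 0; 0.95 0 0 -8 0; 0.95 0 0 -8 0"
}}

```text
t: 3.3
tool_pos: [0.6514, 0.2021, 0.1753]
orientation: [-0.202, -3.135, 0.0]
force: [0.0, -0.3, -3.6]
opening: 0.0197
gripper_force: 25.0
```

```bash
python3 - <<'E'
from h import *
a=robot.read_camera('scene');go(b2w([.06,.28,.1]),82.6);print(robot.read_state()['force'])
a=cv2.resize(a[180:280,230:330],(500,500),interpolation=2)
cv2.imwrite('pics/l.png',a)
E
```

```text
tcp [0.6513 0.2021 0.1751] blk [ 59.1 191.3 105.1] tilt [-0.001 -0.    -1.   ] shift [-0.9 88.7  5.1] turn 0.0 yang 82.62
[ 0.21506102  0.49376797 -1.32249292]
```

View pics/l.png

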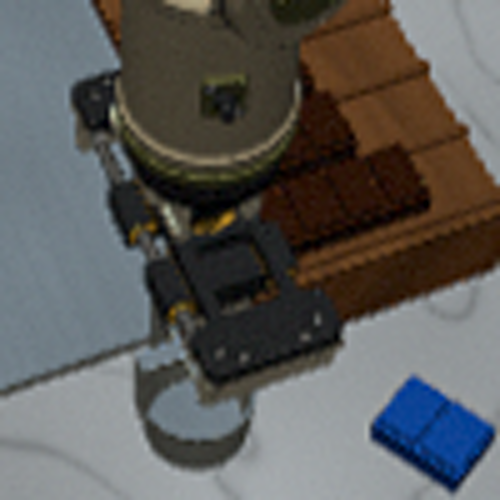

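The pail is off the hook and held (opening 19.7 mm). I'll slide it along +y past the hook tip, then set it down.

>>> {"name": "arm_command", "arguments": {
  "increments": "0.95 0 15 0 0; 0.95 0 30 0 0; 0.95 0 50 0 0; 0.95 0 75 0 0; 0.95 0 100 0 0"
}}

```text
t: 3.85
tool_pos: [0.6642, 0.3037, 0.1754]
orientation: [-0.201, -3.135, -0.001]
force: [0.1, -0.3, -1.5]
opening: 0.0197
gripper_force: 25.0
```

>>> {"name": "arm_command", "arguments": {
  "increments": "0.95 0 0 15 0; 0.95 0 0 30 0; 0.95 0 0 40 0; 0.95 0 0 44 0; 0.95 0 0 46 0"
}}

```text
t: 4.35
tool_pos: [0.6639, 0.3005, 0.1283]
orientation: [-0.203, -3.133, 0.001]
force: [-0.9, -0.4, -2.2]
opening: 0.0198
gripper_force: 25.0
```

>>> {"name": "arm_command", "arguments": {
  "increments": "0.95 0 0 1 0; 0.95 0 0 2 0; 0.95 0 0 3 0; 0.95 0 0 3 0"
}}

```text
t: 4.75
tool_pos: [0.6646, 0.3013, 0.127]
orientation: [0.202, 3.135, 0.0]
force: [-0.0, 0.0, -2.4]
opening: 0.0197
gripper_force: 25.0
```

>>> {"name": "arm_command", "arguments": {
  "increments": "0.95 0 0 1 0; 0.95 0 0 2 0; 0.95 0 0 3 0; 0.95 0 0 3 0"
}}

```text
t: 5.15
tool_pos: [0.665, 0.3015, 0.1259]
orientation: [0.202, 3.133, 0.001]
force: [-3.6, -2.6, 7.6]
opening: 0.0196
gripper_force: 25.0
```

>>> {"name": "arm_command", "arguments": {
  "increments": "0.95 0 0 -1.5 0; 0.4 0 0 -1.5 0; 0.4 0 0 -1.5 0; 0.4 0 0 -1.5 0; 0.4 0 0 -1.5 0"
}}

```text
t: 5.65
tool_pos: [0.6644, 0.3013, 0.125]
orientation: [-0.202, -3.135, 0.0]
force: [-0.2, 0.6, 0.4]
opening: 0.0472
gripper_force: 0.0
```

>>> {"name": "arm_command", "arguments": {
  "increments": "0.4 0 0 -10 0; 0.4 0 0 -30 0; 0.4 0 0 -70 0; 0.4 0 -40 -100 0; 0.4 -10 -80 -100 0"
}}

```text
t: 6.15
tool_pos: [0.666, 0.2221, 0.2332]
orientation: [0.197, 3.125, 0.005]
force: [1.2, -0.6, 1.3]
opening: 0.0559
gripper_force: 0.0
```

```bash
python3 - <<'E'
from h import *
a=robot.read_camera('scene');b=robot.read_camera('top')
cv2.imwrite('pics/scene1.png',a);cv2.imwrite('pics/top1.png',b)
w=cv2.resize(needle(a),(400,400))
p=cv2.resize(a[205:305,230:330],(400,400),interpolation=2)
cv2.imwrite('pics/r.png',np.hstack([w,p]))
go(b2w([-.145,.104,.06]),82.6)
# bar ends, top/scene: dark chocolate mask, projected at top face z=.096
h=cv2.cvtColor(cv2.imread('pics/scene0.png'),cv2.COLOR_BGR2HSV)
m=((h[...,2]<50)&(h[...,0]<12)).astype('uint8')
ys,xs=np.nonzero(m[145:260,240:340]);P=onz('scene',np.c_[xs+240,ys+145],.096)
Q=(P-E0)@B*1e3
for g in (104,52,0,-52,-104):
    k=(abs(Q[:,1]-g)<14)&(Q[:,0]>-165)&(Q[:,0]<10);print(g,k.sum(),np.percentile(Q[k,0],[2,98]).round(0))
E
```

```text
tcp [0.6659 0.2162 0.2285] blk [ 71.9 207.2 158.5] tilt [ 0.005 -0.001 -1.   ] shift [ 216.9 -103.9   97.5] turn -0.004 yang 82.39
104 228 [-115.   -9.]
52 125 [-93. -33.]
0 107 [-88. -30.]
-52 199 [-113.   -6.]
-104 184 [-114.  -11.]
```

View pics/r.png

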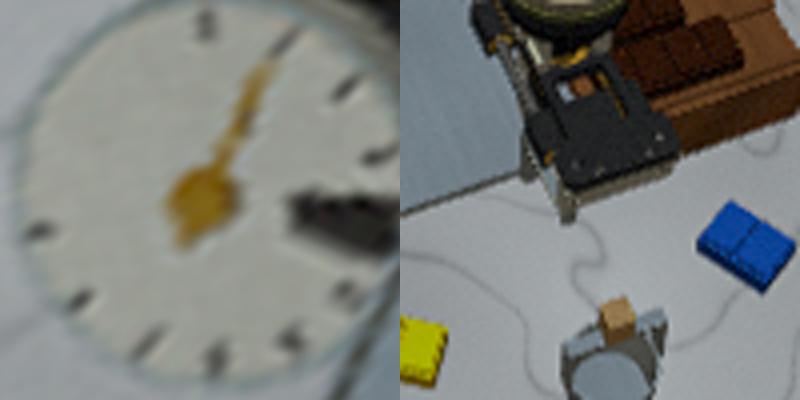

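The pail stands upright on the counter. The needle tip is at (262,70) against the pivot at (203,198), about 0.41 rad, so the tin is about 90 g. The bars must add 266 to 354 g, which probably means two long ones. I'll push the long bar at y = +104 first, starting behind it.

>>> {"name": "arm_command", "arguments": {
  "increments": "1 43 -21 0 0; 1 86 -42 0 0; 1 130 -62 0 0; 1 174 -83 0 0; 1 217 -104 0 0"
}}

```text
t: 6.75
tool_pos: [0.4335, 0.1454, 0.225]
orientation: [-0.202, -3.135, -0.0]
force: [0.6, -0.6, 0.3]
opening: 0.0205
gripper_force: 0.0
```

>>> {"name": "arm_command", "arguments": {
  "increments": "1 0 0 35 0; 1 0 0 70 0; 1 0 0 70 0; 1 0 0 70 0"
}}

```text
t: 7.15
tool_pos: [0.4351, 0.1457, 0.1555]
orientation: [-0.202, -3.134, 0.0]
force: [1.5, -0.0, -0.3]
opening: -0.0
gripper_force: 0.0
```

```bash
python3 - <<'E'
from h import *
go(b2w([-.145,.104,.03]),82.6)
print('open',robot.read_state()['opening'],'z',robot.read_state()['tool_pos'][2])
for n,f in(('scene','pics/scene0.png'),('top','pics/top0.png')):
    im=cv2.imread(f);h=cv2.cvtColor(im,cv2.COLOR_BGR2HSV)
    vmax=50 if n=='scene' else 62
    m=((h[...,2]<vmax)&((h[...,0]<12)|(h[...,0]>170))).astype('uint8')
    ys,xs=np.nonzero(m);P=onz(n,np.c_[xs,ys],.096);Q=(P-E0)@B*1e3
    for g in (104,52,0,-52,-104):
        k=(abs(Q[:,1]-g)<25)&(Q[:,0]>-80)&(Q[:,0]<-40);print(n,g,k.sum(),np.percentile(Q[k,1],[5,50,95]).round(1) if k.any() else '')
E
```

```text
tcp [0.4351 0.1457 0.1555] blk [-148.   107.5   85.5] tilt [-0.002 -0.    -1.   ] shift [-3.1 -3.5 55.5] turn 0.001 yang 82.63
open -4.123490238689591e-05 z 0.15550199338240894
scene 104 149 [ 81.5 105.1 126. ]
scene 52 135 [29.5 52.1 73.4]
scene 0 137 [-22.1  -0.5  22.9]
scene -52 134 [-74.  -51.9 -29.3]
scene -104 106 [-119.4 -101.5  -80.6]
top 104 45 [ 80.3 100.3 119.3]
top 52 46 [28.4 51.3 75.6]
top 0 30 [-24.   -1.1  17.6]
top -52 36 [-75.4 -51.3 -34. ]
top -104 26 [-126.4 -102.9  -85.8]
```

The groove centres agree to within about 1 mm. I'll lower into the groove.

>>> {"name": "arm_command", "arguments": {
  "increments": "1 -1 -4 25 0; 1 -1 -4 45 0; 1 -1 -4 55 0; 1 -1 -4 55 0"
}}

```text
t: 7.55
tool_pos: [0.436, 0.1415, 0.1001]
orientation: [-0.202, -3.134, 0.0]
force: [0.8, 0.5, -0.0]
opening: 0.0004
gripper_force: 0.0
```

>>> {"name": "arm_command", "arguments": {
  "increments": "1 -10 0 0 0; 1 -20 0 0 0; 1 -30 0 0 0; 1 -40 0 0 0; 1 -50 0 0 0"
}}

```text
t: 8.05
tool_pos: [0.4866, 0.1349, 0.1005]
orientation: [0.202, 3.135, 0.0]
force: [-3.4, 1.7, 2.8]
opening: 0.0007
gripper_force: 1.4
```

>>> {"name": "arm_command", "arguments": {
  "increments": "1 -10 0 0 0; 1 -20 0 0 0; 1 -30 0 0 0; 1 -40 0 0 0; 1 -50 0 0 0"
}}

```text
t: 8.55
tool_pos: [0.5359, 0.1284, 0.1]
orientation: [-0.202, -3.135, 0.0]
force: [-3.9, 1.1, 2.8]
opening: 0.0002
gripper_force: 1.6
```

```bash
python3 - <<'E'
from h import *
go(b2w([.001,.104,.03]),82.6);print(robot.read_state()['force'])
E
```

```text
tcp [0.5359 0.1284 0.1   ] blk [-45.8 103.4  30. ] tilt [-0. -0. -1.] shift [-46.8   0.6   0. ] turn 0.0 yang 82.62
[-3.87498252  1.10669405  2.81614055]
```

>>> {"name": "arm_command", "arguments": {
  "increments": "1 -10 0 0 0; 1 -20 0 0 0; 1 -28 0 0 0; 1 -34 0 0 0; 1 -38 0 0 0"
}}

```text
t: 9.05
tool_pos: [0.5733, 0.1235, 0.1]
orientation: [-0.202, -3.135, 0.0]
force: [-1.4, -0.2, -0.4]
opening: 0.0007
gripper_force: 0.3
```

>>> {"name": "arm_command", "arguments": {
  "increments": "1 -4 0 0 0; 1 -7 0 0 0; 1 -9 0 0 0; 1 -9 0 0 0"
}}

```text
t: 9.45
tool_pos: [0.582, 0.1225, 0.1003]
orientation: [0.202, 3.135, 0.0]
force: [-1.7, 0.2, -0.3]
opening: 0.0004
gripper_force: 0.0
```

>>> {"name": "arm_command", "arguments": {
  "increments": "1 6 0 0 0; 1 10 0 -40 0; 1 20 -40 -70 0; 1 40 -80 -70 0; 1 70 -120 -70 0"
}}

```text
t: 9.95
tool_pos: [0.4974, 0.0114, 0.172]
orientation: [0.2, 3.131, -0.001]
force: [-0.1, -1.5, -1.1]
opening: 0.0007
gripper_force: 0.0
```

```bash
cat >> h.py <<'E'
def ang(im):
    w=needle(im);h=cv2.cvtColor(w,cv2.COLOR_BGR2HSV);m=((h[...,1]>110)&(h[...,0]>12)&(h[...,0]<30)&(h[...,2]>60))
    ys,xs=np.nonzero(m);hub=(125,123.5);dx,dy=xs-hub[0],hub[1]-ys;r=np.hypot(dx,dy);k=(r>35)&(r<98)
    return np.arctan2(np.median(dx[k]),np.median(dy[k])),k.sum()
def bars(im,z,x0,x1):
    h=cv2.cvtColor(im,cv2.COLOR_BGR2HSV);m=((h[...,2]<50)&((h[...,0]<12)|(h[...,0]>170))&(h[...,1]>100)).astype('uint8')
    ys,xs=np.nonzero(m);Q=(onz('scene',np.c_[xs,ys],z)-E0)@B*1e3
    for g in (104,52,0,-52,-104):
        k=(abs(Q[:,1]-g)<13)&(Q[:,0]>x0)&(Q[:,0]<x1)
        if k.sum()>20: print('bar',g,k.sum(),np.percentile(Q[k,0],[2,98]).round(1),'y',np.median(Q[k,1]).round(1))
E
python3 - <<'E'
from h import *
for f in('pics/scene0.png','pics/scene1.png'): print(ang(cv2.imread(f)))
a=robot.read_camera('scene');cv2.imwrite('pics/scene2.png',a);print(ang(a));bars(a,.09,-10,140)
go(b2w([-.148,-.104,.085]),82.6)
w=cv2.resize(needle(a),(400,400));p=cv2.resize(a[160:280,200:340],(400,343),interpolation=2)
p=np.vstack([p,np.zeros((57,400,3),'uint8')]);cv2.imwrite('pics/r2.png',np.hstack([w,p]))
E
```

```text
(np.float64(1.534048171751901), np.int64(545))
(np.float64(0.45315848320558566), np.int64(297))
(np.float64(1.241171919374154), np.int64(347))
bar 104 202 [ 18.3 121. ] y 104.3
tcp [0.4905 0.0076 0.1688] blk [-75.2 -22.3  98.8] tilt [-0.005 -0.003 -1.   ] shift [ 72.7 -81.7  14.4] turn -0.0 yang 82.6
```

View pics/r2.png

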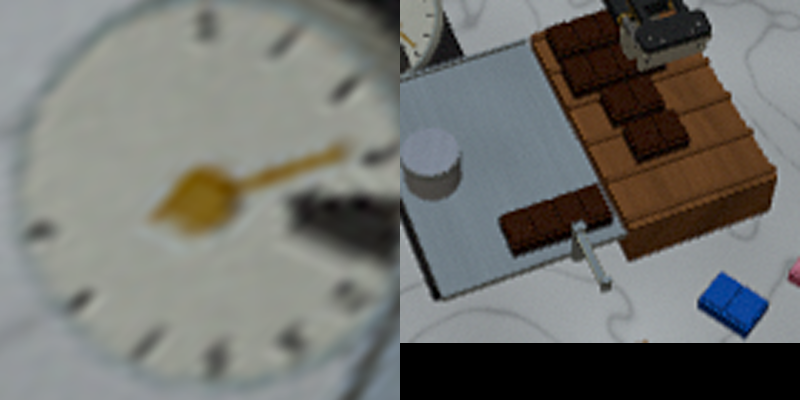

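The long bar lies flat and wholly on the pan at about x = 13 to 123, y = 104. The needle reads about 1.25 rad, roughly 279 g, so 77 to 165 g are still needed. Two short bars add 110 to 156 g, which fits for any of their possible masses. I'll push the short bar at y = +52 first, then the one at y = 0.

>>> {"name": "arm_command", "arguments": {
  "increments": "1 25 37 0 0; 1 50 74 0 0; 1 50 74 14 0; 1 50 74 14 0"
}}

```text
t: 10.4
tool_pos: [0.4553, 0.0929, 0.1546]
orientation: [-0.198, -3.134, 0.001]
force: [-0.6, 0.4, 0.8]
opening: 0.0006
gripper_force: 0.0
```

```bash
python3 - <<'E'
from h import *
go(b2w([-.125,.052,.03]),82.6)
E
```

```text
tcp [0.4553 0.0929 0.1546] blk [-121.2   57.8   84.6] tilt [-0.002 -0.    -1.   ] shift [ 3.7 -5.7 54.6] turn 0.003 yang 82.76
```

>>> {"name": "arm_command", "arguments": {
  "increments": "1 4 -6 15 0; 1 4 -6 35 0; 1 4 -6 55 0; 1 4 -6 55 0"
}}

```text
t: 10.8
tool_pos: [0.4501, 0.0858, 0.0985]
orientation: [-0.204, -3.13, 0.002]
force: [-0.2, -0.8, -1.2]
opening: 0.0002
gripper_force: 0.0
```

>>> {"name": "arm_command", "arguments": {
  "increments": "1 -10 0 0 0; 1 -20 0 0 0; 1 -30 0 0 0; 1 -40 0 0 0; 1 -50 0 0 0"
}}

```text
t: 11.3
tool_pos: [0.503, 0.0803, 0.1017]
orientation: [0.202, 3.134, 0.0]
force: [-1.3, 0.2, 0.8]
opening: 0.0004
gripper_force: 0.5
```

>>> {"name": "arm_command", "arguments": {
  "increments": "1 -10 0 0 0; 1 -20 0 0 0; 1 -30 0 0 0; 1 -38 0 0 0; 1 -44 0 0 0"
}}

```text
t: 11.8
tool_pos: [0.546, 0.0747, 0.1011]
orientation: [-0.202, -3.135, -0.0]
force: [-1.0, -0.4, 0.2]
opening: 0.0006
gripper_force: 0.5
```

```bash
python3 - <<'E'
from h import *
go(b2w([.001,.052,.03]),82.6);print(robot.read_state()['force'])
E
```

```text
tcp [0.546  0.0747 0.1011] blk [-28.9  51.4  31.1] tilt [-0.  0. -1.] shift [-29.9   0.6   1.1] turn 0.0 yang 82.61
[-1.00281688 -0.37002521  0.23607011]
```

Contact is light. I'll finish this push slowly, then retreat to the start of groove 0.

>>> {"name": "arm_command", "arguments": {
  "increments": "1 -6 0 0 0; 1 -12 0 0 0; 1 -18 0 0 0; 1 -24 0 0 0; 1 -28 0 0 0"
}}

```text
t: 12.3
tool_pos: [0.5736, 0.0711, 0.1012]
orientation: [0.202, 3.135, -0.0]
force: [-0.4, 0.4, -0.2]
opening: 0.0005
gripper_force: 0.2
```

>>> {"name": "arm_command", "arguments": {
  "increments": "1 -2 0 0 0; 1 -3 0 0 0; 1 -3 0 0 0; 1 6 0 0 0; 1 12 0 -40 0"
}}

```text
t: 12.8
tool_pos: [0.556, 0.0726, 0.1353]
orientation: [-0.202, -3.124, 0.002]
force: [0.3, 0.7, -0.6]
opening: 0.0008
gripper_force: 0.0
```

>>> {"name": "arm_command", "arguments": {
  "increments": "1 40 -15 -20 0; 1 80 -35 -20 0; 1 112 -53 -20 0; 1 112 -53 -20 0; 1 112 -53 -20 0"
}}

```text
t: 13.3
tool_pos: [0.4428, 0.0345, 0.1614]
orientation: [0.203, 3.133, 0.0]
force: [0.8, 0.7, 1.5]
opening: 0.0006
gripper_force: 0.0
```

```bash
python3 - <<'E'
from h import *
a=robot.read_camera('scene');cv2.imwrite('pics/scene3.png',a);print(ang(a));bars(a,.0855,-5,140)
go(b2w([-.125,0,.03]),82.6)
E
```

```text
(np.float64(1.5780425767747939), np.int64(482))
bar 104 194 [ 15.7 120.8] y 104.7
bar 52 109 [17.1 74.3] y 51.6
tcp [0.4437 0.0347 0.1617] blk [-125.2   -1.5   91.7] tilt [ 0.002  0.    -1.   ] shift [-0.1  1.5 61.7] turn 0.0 yang 82.61
```

Short bar 1 is flat on the pan at x = 15 to 75. The needle reads about 1.58 rad. Adding a second short bar should bring it to about 1.83 to 1.93 rad, inside the mark.

>>> {"name": "arm_command", "arguments": {
  "increments": "1 0 1.5 20 0; 1 0 1.5 42 0; 1 0 1.5 61 0; 1 0 1.5 61 0; 1 0 1.5 61 0"
}}

```text
t: 13.85
tool_pos: [0.4439, 0.0363, 0.1003]
orientation: [-0.202, -3.134, -0.0]
force: [-0.3, -0.1, 0.6]
opening: 0.0006
gripper_force: 0.0
```

>>> {"name": "arm_command", "arguments": {
  "increments": "1 -10 0 0 0; 1 -20 0 0 0; 1 -30 0 0 0; 1 -40 0 0 0; 1 -50 0 0 0"
}}

```text
t: 14.35
tool_pos: [0.4942, 0.0294, 0.1003]
orientation: [0.202, 3.135, -0.0]
force: [-0.6, 0.7, 1.4]
opening: 0.0003
gripper_force: 0.5
```

>>> {"name": "arm_command", "arguments": {
  "increments": "1 -10 0 0 0; 1 -20 0 0 0; 1 -30 0 0 0; 1 -38 0 0 0; 1 -44 0 0 0"
}}

```text
t: 14.85
tool_pos: [0.5374, 0.0238, 0.1001]
orientation: [-0.202, -3.135, 0.0]
force: [-1.3, 0.9, 1.7]
opening: 0.0002
gripper_force: 0.5
```

```bash
python3 - <<'E'
from h import *
go(b2w([.001,0,.03]),82.6);print(robot.read_state()['force'])
E
```

```text
tcp [0.5374 0.0238 0.1001] blk [-30.8  -0.2  30.1] tilt [-0. -0. -1.] shift [-31.8   0.2   0.1] turn 0.0 yang 82.61
[-1.28475212  0.91861531  1.71728944]
```

>>> {"name": "arm_command", "arguments": {
  "increments": "1 -7 0 0 0; 1 -14 0 0 0; 1 -20 0 0 0; 1 -26 0 0 0; 1 -30 0 0 0"
}}

```text
t: 15.35
tool_pos: [0.5669, 0.02, 0.1001]
orientation: [0.202, 3.135, -0.0]
force: [0.1, 0.4, 0.2]
opening: 0.0005
gripper_force: 0.2
```

>>> {"name": "arm_command", "arguments": {
  "increments": "1 -2 0 0 0; 1 -3 0 0 0; 1 -3 0 0 0; 1 6 0 0 0; 1 12 0 -40 0"
}}

```text
t: 15.85
tool_pos: [0.5494, 0.022, 0.1344]
orientation: [-0.201, -3.124, 0.0]
force: [0.3, 0.7, -0.9]
opening: 0.0007
gripper_force: 0.0
```

>>> {"name": "arm_command", "arguments": {
  "increments": "1 30 0 -45 0; 1 70 0 -80 0; 1 110 0 -100 0; 1 120 0 -100 0; 1 120 0 -100 0"
}}

```text
t: 16.35
tool_pos: [0.4346, 0.0374, 0.2415]
orientation: [0.201, 3.132, 0.0]
force: [0.3, 0.8, 0.7]
opening: 0.0007
gripper_force: 0.0
```

>>> {"name": "arm_command", "arguments": {
  "increments": "1 0 0 0 0; 1 0 0 0 0; 1 0 0 0 0; 1 0 0 0 0; 1 0 0 0 0"
}}

```text
t: 16.85
tool_pos: [0.4356, 0.037, 0.2396]
orientation: [-0.202, -3.134, 0.0]
force: [1.1, -0.1, 0.2]
opening: 0.0006
gripper_force: 0.0
```

```bash
python3 - <<'E'
from h import *
a=robot.read_camera('scene');cv2.imwrite('pics/scene4.png',a);print(ang(a));bars(a,.083,-5,140);bars(a,.096,-160,-3)
w=cv2.resize(needle(a),(400,400));p=cv2.resize(a[160:300,190:330],(400,400),interpolation=2)
cv2.imwrite('pics/r4.png',np.hstack([w,p]))
E
```

```text
(np.float64(1.854017205914105), np.int64(569))
bar 104 197 [ 16.4 120.6] y 103.3
bar 52 98 [16.4 71.7] y 52.2
bar 0 105 [17.8 72.7] y -0.8
bar -52 184 [-112.2   -8.8] y -53.2
bar -104 163 [-114.3   -9.3] y -103.3
```

View pics/r4.png

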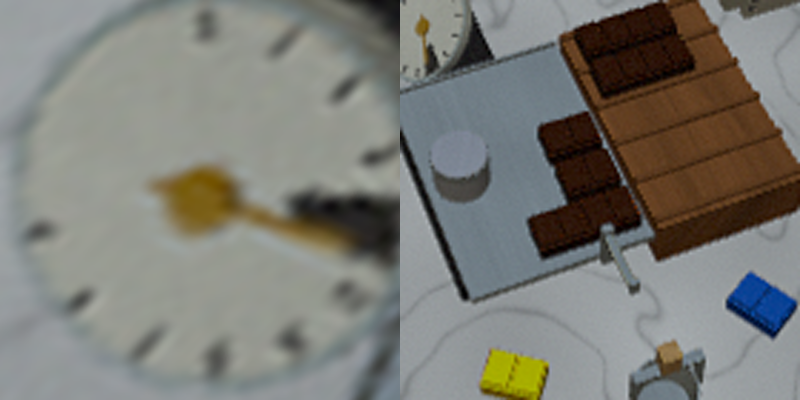

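The tin and three bars lie flat on the pan, and two long bars remain in their grooves. The needle tip at (350,240) is near the lower end of the mark, so I'll calibrate the reading against the dial ticks.

```bash
python3 - <<'E'
from h import *
P=np.float32([(257,30),(355,52),(432,108),(472,192),(435,370),(362,423),(270,447),(185,427),(100,375),(50,288)])
A=np.array([0,.45,.9,1.35,2.25,2.7,3.15,3.6,4.05,4.5]);X=np.float32(np.c_[np.sin(A),np.cos(A)])
H,_=cv2.findHomography(P,X);f=lambda p:cv2.perspectiveTransform(np.float32(p).reshape(-1,1,2),H).reshape(-1,2)
a=f(P);print('tick resid',(np.arctan2(a[:,0],a[:,1])%(2*np.pi)-A).round(3),np.hypot(*a.T).round(2),'hub',f([(250,247)]))
for i in range(5):
    w=cv2.resize(needle(cv2.imread(f'pics/scene{i}.png')) if i<5 else 0,(498,498));h=cv2.cvtColor(w,cv2.COLOR_BGR2HSV)
    m=((h[...,1]>90)&(h[...,0]>10)&(h[...,0]<32)&(h[...,2]>50));ys,xs=np.nonzero(m);q=f(np.c_[xs,ys]);hub0=np.median(q[np.hypot(*q.T)<.2],0)
    d=q-hub0;r=np.hypot(*d.T);k=(r>.35)&(r<.95);v=np.median(d[k]/r[k,None],0)
    print(i,'hub',hub0.round(3),'needle',np.arctan2(*v).round(3),'g',(np.arctan2(*v)/.0045).round(0))
w=cv2.resize(needle(cv2.imread('pics/scene2.png')),(498,498));g=w.max(2)
th=np.arange(1.3,2.25,.03);G=[]
for r in (.7,.8,.9):
    u=cv2.perspectiveTransform(np.float32(np.c_[r*np.sin(th),r*np.cos(th)]).reshape(-1,1,2),np.linalg.inv(H)).reshape(-1,2).round().astype(int).clip(0,497);G.append(g[u[:,1],u[:,0]])
print([(round(t,2),*map(int,x)) for t,x in zip(th,np.array(G).T)])
E
```

```text
tick resid [ 6.281e+00  7.000e-03 -4.000e-03 -1.200e-02  1.100e-02  3.000e-03
  1.200e-02 -2.400e-02 -6.000e-03  1.300e-02] [0.99 0.99 1.01 1.   1.01 0.99 1.   0.98 1.01 1.01] hub [[-0.07465874 -0.02092871]]
0 hub [-0.023 -0.009] needle 1.572 g 349.0
1 hub [-0.029 -0.001] needle 0.425 g 94.0
2 hub [-0.027 -0.001] needle 1.27 g 282.0
3 hub [-0.025 -0.009] needle 1.628 g 362.0
4 hub [-0.026 -0.017] needle 1.912 g 425.0
[(np.float64(1.3), 131, 132, 138), (np.float64(1.33), 140, 140, 114), (np.float64(1.36), 152, 151, 107), (np.float64(1.39), 161, 159, 126), (np.float64(1.42), 161, 160, 154), (np.float64(1.45), 160, 156, 165), (np.float64(1.48), 159, 153, 166), (np.float64(1.51), 155, 149, 163), (np.float64(1.54), 142, 136, 148), (np.float64(1.57), 120, 110, 116), (np.float64(1.6), 89, 72, 69), (np.float64(1.63), 50, 43, 40), (np.float64(1.66), 30, 31, 23), (np.float64(1.69), 21, 33, 28), (np.float64(1.72), 26, 35, 37), (np.float64(1.75), 31, 36, 40), (np.float64(1.78), 34, 37, 39), (np.float64(1.81), 36, 38, 38), (np.float64(1.84), 37, 40, 37), (np.float64(1.87), 40, 39, 37), (np.float64(1.9), 45, 39, 36), (np.float64(1.93), 56, 49, 41), (np.float64(1.96), 69, 60, 57), (np.float64(1.99), 84, 76, 75), (np.float64(2.02), 99, 92, 95), (np.float64(2.05), 113, 111, 119), (np.float64(2.08), 129, 132, 138), (np.float64(2.11), 140, 144, 148), (np.float64(2.14), 149, 154, 153), (np.float64(2.17), 155, 161, 150), (np.float64(2.2), 159, 162, 136), (np.float64(2.23), 158, 158, 127)]
```

The calibrated mark edges come out at 1.60 and 2.01 rad, which matches the spec. The settled needle reads 1.91 rad (about 425 g), which is inside it. The robot touches nothing, so I'll hand in.

```bash
python3 -c "
from plant import robot
print(robot.close_job())"
```

```text
the job is handed in; nothing more can be done
None
```

Job handed in: the pail stands upright on the counter, one long and two short bars lie flat on the pan beside the tin, two long bars remain in their grooves, and the needle rests at about 1.91 rad (425 g), inside the mark; the verdict was not shown.

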